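# Restock the drinks-can rack, old stock first

## Task

Load the three drinks cans into the wire gravity-feed rack so that the last can left in the old carton comes out at the front first, and the two new cans lying loose on the table come after it. Lay each can in, do not drop or throw it, so that all three end up queued on the lower run behind the front stop; leave the crockery and other things standing where they are.

Things in the scene. Friction and masses are not known exactly. Their poses are not given: they have to be found in the camera images.
- old_center (a point): 250 ml slim drinks can, bare aluminium with a plain white paper band, full and closed, a cylinder 53 mm in diameter and 134 mm long, about 0.27 kg, lying on its side; the point is its centre and its y axis runs along the can (either end may lead; it rolls, so x and z turn with it). The last can of the old stock, lying across the cardboard carton.
- new_a_center (a point): 250 ml slim drinks can, bare aluminium with a plain white paper band, full and closed, a cylinder 53 mm in diameter and 134 mm long, about 0.27 kg, lying on its side; the point is its centre and its y axis runs along the can (either end may lead; it rolls, so x and z turn with it). A new can, lying loose on the bare table top (centre 26.5 mm up) among the crockery; the two new cans are interchangeable.
- new_b_center (a point): 250 ml slim drinks can, bare aluminium with a plain white paper band, full and closed, a cylinder 53 mm in diameter and 134 mm long, about 0.27 kg, lying on its side; the point is its centre and its y axis runs along the can (either end may lead; it rolls, so x and z turn with it). A new can, lying loose on the bare table top (centre 26.5 mm up) among the crockery; the two new cans are interchangeable.
- carton: shallow cut-down cardboard carton, fixed, 250 (its x) x 150 (its y) x 42 mm high, walls and floor 4 mm; origin at the centre of its underside, z up. The old can lies loose in it, parallel to its y, midway in y, anywhere along its x but at least 25 mm clear of the end walls, its centre 30.5 mm above the table.
- rack: chromed wire gravity-feed can rack, fixed, x = -153 to 133, y = -79 to 79, 190 mm high; origin under its middle, z up, front to its -x. Two runs, one over the other. A can laid across the top run (parallel to the rack's y) rolls by itself to the rear (+x), drops 60 mm onto the lower run and rolls forward to the front stop; later cans queue behind it.
- rack_load (a point): a good spot on the top run: centre of a can that lies on the top rails at rack x = -60, y = 0 (164 mm above the table); rack's axes. Top rails: two, 6 mm thick, at y = +-45, nothing between; 8 deg fall to +x; open above from x = -130 (22 mm end stop) to 58 (the drop). Side guides leave 145 mm for the 134 mm cans and reach 15 mm above a can's axis.
- rack_front (a point): where the centre of the first can comes to rest on the lower run, against the front stop (rack x = -120.5, y = 0, 54 mm above the table); rack's axes. The lower run falls 8 deg to the front. The second and third cans rest about 52.5 and 105 mm behind it (+x), each 7 mm higher than the last.
- vase: dark blue ceramic vase, 220 mm tall, 76 mm at its widest, may stand between the new cans; a bystander, loose; origin at the centre of its underside.
- mug: dark blue mug 76 mm wide, 75 mm tall, handle to its +y (reaching about 65 mm from the axis), stands among the new cans; a bystander, loose; origin at the centre of its underside.
- bowl: white bowl, 130 mm wide, 55 mm tall, at the back; a bystander, loose; origin at the centre of its underside.
- jar: amber glass jar with a brass lid, 72 mm wide, 100 mm tall, at the back; a bystander, loose; origin at the centre of its underside.
- coffee_pot: dark blue coffee pot, 100 mm body, 198 mm tall, handle to its +y (83 mm from the axis) and spout to -y, at the back; a bystander, loose; origin at the centre of its underside.
There are look-alikes about, which are no part of the job. What is shaped like the part that bears new_a_center but green or red is not meant. Leave any green look-alike of the part that bears old_center alone.

How it is judged:
By the outcome, as a careful person would: the job done as asked, in the order asked, and still so for the second after the job is handed in, with the robot touching nothing.
It also fails if it takes over 69 s, if anything falls off the work surface, if the arm or the gripper's body presses on something with over 40 N, if the wrist force passes 120 N, or if a joint passes its speed limit or range.

## Robot

A 6-joint arm with a two-finger parallel gripper is mounted at the origin on the work surface. World frame = base frame: x ahead of the robot, y to its left, z up, the work surface at z = 0. Lengths are in m, angles in rad, forces in N, time in s.
With the tool pointing down it reaches from about 0.375 to 0.9 m from the base axis. Payload 3.1 kg.
Tool frame: the origin (TCP) lies between the finger pads; the fingertips stand 11 mm ahead of it and the grasp point (between the pads) lies 8 mm behind it; z points along the fingers, y is the line along which they close (so a half turn about z gives the same grasp; the last joint's range is limited). The gripper opens to 87 mm and grips with 3 to 60 N. Pads are 19 mm wide; open, the fingers measure 117 mm over their backs; the gripper's body (75 mm by 190 mm) begins 51 mm behind the grasp point.
Start: joints at [1.169, 0.527, 1.433, -0, 1.181, -0.178], TCP at [0.138, 0.61, 0.234] pointing down, gripper open.
Joint ranges: [-3.08, 3.08], [-0.75, 2.2], [0.22, 2.44], [-1.43, 4.57], [0, 2.65], [-2.85, 2.85]. Speed limits (rad/s): [2.79, 2.79, 3.14, 3.14, 3.14, 3.14].

## Interface

Orientations are given as a unit quaternion [x, y, z, w].
In Python, from station import env, solver, telemetry, cams gives the robot as it stands. The module is installed in compiled form; this text tells all that it offers. Calls block until the motion is done:
- env.movep(position, orientation): joint-space move of the TCP to a pose.
- env.servo_line(position, ori=None, vel=0.15, guard=None): straight line of the TCP; ori=None keeps the orientation; vel is the mean speed in m/s. With guard (N) it stops when the force on the tool has changed by that much, and returns True; else False.
- env.set_joints(angles): joint-space move.
- env.command_gripper(opening, strength=None): opening from 0.0 (shut) to 1.0 (fully open); strength is the grip in N (None keeps the last); returns when the fingers have stopped.
- env.pause(seconds).
- solver.inverse_kinematics(position, orientation): joint angles nearest the present ones, or None.
- telemetry.get_state(): the state.
- cams.camera(name): name is "scene" or "top"; returns (picture, depth): 480x640x3 uint8, blue, green, red; 480x640 float32, m along the optical axis (not along the pixel's ray), 0 where there is no reading.
- cams.camera_model(name): a dict with "fx", "fy", "cx", "cy" (pixels), "R" (3x3) and "t" (3): a world point X has camera coordinates R X + t. Camera axes: x right, y down, z forward; pixel columns grow to the right and rows downward; lengths in m; the calibration is good to about 2 mm. A picture is of the moment at which its call begins. camera_model takes no time and is no camera call.
A pose or a line that the arm cannot do raises env.PlanningError and nothing moves.
- env.sign_off(): hands the job in; it is judged then, once.
Trained networks look in the newest picture that a camera, given by its name, has taken for a name from the list of things; names that differ only in an ending like _2 or _b are one class to them, and where a whole thing is asked for, a point or a joint stands for the part that bears it (a point fixed in the world has none). Each returns a list of dicts, best first, with "score" (0 to 1); they miss things now and then, are a little off and sometimes report something else, mostly with a low value. They report only what shows in the picture. A call takes as long as a camera call. They do not tell look-alikes from the thing itself.
- cams.trace(camera, target): "pixels" (480x640 bool, what is visible of it) and "position" ([column, row] in pixels, amid what is visible of it).
- cams.place_of(camera, target): "position" ([column, row] in pixels: a listed point, or the origin of a listed thing).
The state is a dict: "t": time; "joint_positions": joint angles; "dq": joint speeds; "tau": joint torques, N m; "ee_pos": TCP position; "eef_rot": TCP orientation; "wrist_force": force on the tool from outside, world axes, zero at the start; "wrist_torque": the same for the moment, N m; "width": opening from 0.0 (shut) to 1.0 (fully open); "gripper_force": force on a finger pad.
Only numpy, scipy, OpenCV 4.12 (cv2) and the standard library are available. Lean on these libraries where they do the work, as an engineer would, in place of code of your own. Each camera call takes 0.05 s, during which the arm holds its last target. There are 200 camera calls.

## Working session

There is one attempt and no reset: what is moved stays moved. The work goes in short steps, each a Python script; the robot and the scene stay as the last script left them, time stands still between calls to the robot, and variables do not carry over. Pictures are saved under pics/ and viewed, at most 10 in all, crops included, and the job is handed in when it is done.

```bash
mkdir -p pics; ls
python3 - <<'E'
from station import env,solver,telemetry,cams
import cv2,numpy as np
for n in("scene","top"):
    p,d=cams.camera(n);cv2.imwrite(f"pics/{n}0.png",p);np.save(f"{n}0.npy",d)
    m=cams.camera_model(n);print(n,m)
    for o in("old_center","new_a_center","carton","rack","rack_load","rack_front","vase","mug"):
        r=cams.place_of(n,o);print(o,[(np.round(x["position"]).tolist(),round(x["score"],2)) for x in r[:5]])
s=telemetry.get_state();print(s["t"],s["ee_pos"],s["eef_rot"],s["wrist_force"])
E
```

```text
pics
scene {'fx': 622.0183025770347, 'fy': 622.0183025770347, 'cx': 310.2885362058292, 'cy': 237.49784832628058, 'R': array([[-0.49436045,  0.86916688, -0.01251737],
       [ 0.60072116,  0.33119622, -0.72762844],
       [-0.62828484, -0.36723018, -0.68585725]]), 't': array([ 0.34876283, -0.20307119,  1.72011332])}
old_center [([226.0, 220.0], 0.65), ([152.0, 196.0], 0.65), ([357.0, 305.0], 0.25)]
new_a_center [([308.0, 174.0], 0.89), ([342.0, 245.0], 0.88), ([246.0, 158.0], 0.62)]
carton [([227.0, 230.0], 0.76)]
rack [([241.0, 334.0], 0.59), ([506.0, 347.0], 0.58), ([389.0, 282.0], 0.54)]
rack_load [([536.0, 279.0], 0.77)]
rack_front [([540.0, 276.0], 0.3)]
vase [([306.0, 286.0], 0.81)]
mug [([392.0, 282.0], 0.71), ([539.0, 278.0], 0.46)]
top {'fx': 444.2992122381706, 'fy': 444.2992122381706, 'cx': 321.61407699918925, 'cy': 246.1200052030577, 'R': array([[-0.01099047, -0.99982293,  0.01527459],
       [-0.99871401,  0.01021964, -0.0496577 ],
       [ 0.0494928 , -0.0158007 , -0.99864949]]), 't': array([-0.12137763,  0.5145389 ,  1.09831547])}
old_center [([502.0, 244.0], 0.73), ([410.0, 250.0], 0.62)]
new_a_center [([374.0, 359.0], 0.94), ([451.0, 351.0], 0.74), ([293.0, 276.0], 0.61)]
carton [([411.0, 252.0], 0.58)]
rack [([135.0, 245.0], 0.76), ([242.0, 264.0], 0.54)]
rack_load [([94.0, 268.0], 0.95), ([322.0, 152.0], 0.62)]
rack_front [([109.0, 295.0], 0.55)]
vase [([302.0, 226.0], 0.9)]
mug [([242.0, 265.0], 0.83)]
0.9 [0.13805371 0.60953186 0.23356014] [ 1.11142676e-01  9.93804460e-01 -7.11863347e-06  1.44248675e-05] [0.76328801 1.11094774 0.325266  ]
```

View pics/scene0.png

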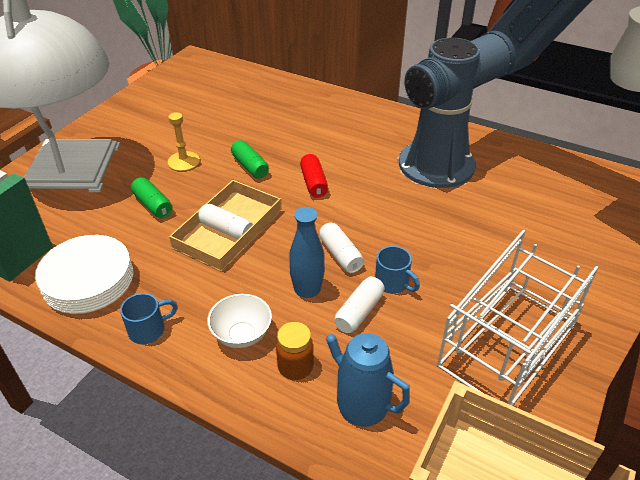

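View pics/top0.png

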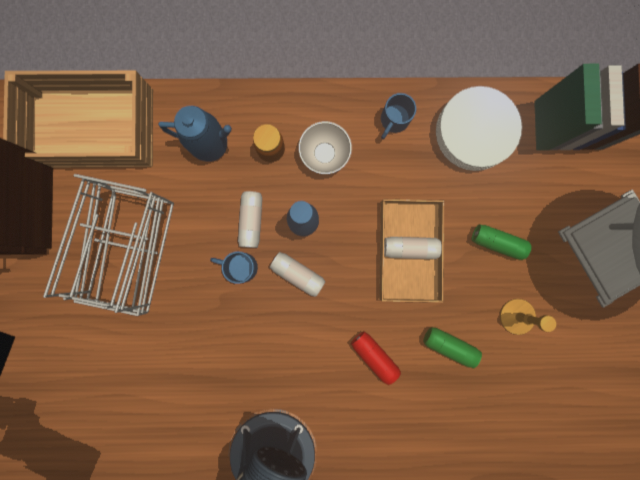

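Candidates for the old can (scene px): white in carton (225,221). Look-alikes are green (151,197), green (249,160) and red (314,175). Loose white cans at (342,247) and (360,304) are the new ones. Next I measure the cans and look closely at the rack and the choice.

```bash
cat > h.py <<'E'
import numpy as np,cv2
from station import env,solver,telemetry,cams
from scipy.spatial.transform import Rotation as Ro
def cloud(n,d):
    m=cams.camera_model(n);v,u=np.mgrid[:480,:640]
    c=np.stack([(u-m["cx"])/m["fx"]*d,(v-m["cy"])/m["fy"]*d,d],-1)
    P=(c-m["t"])@m["R"]; P[d<=0]=np.nan; return P
def proj(n,X):
    m=cams.camera_model(n);c=np.atleast_2d(X)@m["R"].T+m["t"]
    return np.c_[c[:,0]/c[:,2]*m["fx"]+m["cx"],c[:,1]/c[:,2]*m["fy"]+m["cy"]]
E
python3 - <<'E'
from h import *
seeds={"top":[(412,248),(250,220),(298,274)],"scene":[(225,221),(360,304),(342,247)]}
for n in seeds:
    p=cv2.imread(f"pics/{n}0.png");P=cloud(n,np.load(f"{n}0.npy"))
    hsv=cv2.cvtColor(p,cv2.COLOR_BGR2HSV)
    w=((hsv[...,1]<75)&(hsv[...,2]>90)&(P[...,2]>.012)&(P[...,2]<.075)).astype(np.uint8)
    k,lab=cv2.connectedComponents(w)
    for s in seeds[n]:
        q=P[lab==lab[s[1],s[0]]]; (c,wh,a)=cv2.minAreaRect((q[:,:2]*1000).astype(np.float32))
        xy=q[:,:2]-q[:,:2].mean(0);ev=np.linalg.svd(xy,full_matrices=0)[2][0]
        print(n,s,len(q),np.round(c,1),np.round(wh,1),round(a,1),"pca",np.round(np.degrees(np.arctan2(ev[1],ev[0]))%180,1),"ztop",np.round(np.percentile(q[:,2],[2,97])*1000,1))
    if n=="top": # table height and vase/mug
        print("table z",np.nanmedian(P[380:420,100:200,2]))
        for nm,lo,hi,b in(("vase",.15,.25,(180,250,270,340)),("mug",.06,.09,(240,290,205,265)),("carton",.035,.048,(195,305,375,450))):
            q=P[b[0]:b[1],b[2]:b[3]].reshape(-1,3);q=q[(q[:,2]>lo)&(q[:,2]<hi)]
            print(nm,[np.round(x,1) for x in cv2.minAreaRect((q[:,:2]*1000).astype(np.float32))],q[:,2].max())
    P[np.isnan(P)]=0
    b=(160,330,30,190) if n=="top" else (220,410,430,610)
    q=P[b[0]:b[1],b[2]:b[3]].reshape(-1,3);q=q[(q[:,2]>.02)&(q[:,2]<.2)]
    q=q[(q[:,1]>.2)&(q[:,0]<.7)]; np.save(f"rack_{n}.npy",q); print("rack",len(q),[np.round(x,1) for x in cv2.minAreaRect((q[:,:2]*1000).astype(np.float32))],q[:,2].max())
a=cv2.imread("pics/scene0.png");t=cv2.imread("pics/top0.png")
A=cv2.resize(a[215:410,425:610],(570,600),interpolation=3)
B=cv2.resize(a[170:280,160:290],(230,195));C=cv2.resize(t[165:325,35:185],(230,245))
o=np.zeros((600,800,3),np.uint8);o[:,:570]=A;o[:195,570:]=B;o[200:445,570:]=C
cv2.imwrite("pics/crop1.png",o)
E
```

```text
top (412, 248) 1148 [ 506.5 -350.9] [138.8  50.7] 87.5 pca 87.7 ztop [36.2 59.9]
top (250, 220) 1144 [579.4  49.4] [ 51.5 133.6] 85.7 pca 175.7 ztop [31.4 56. ]
top (298, 274) 1149 [444.2 -65.9] [133.8  52.1] 56.7 pca 57.0 ztop [33.4 55.9]
table z 0.0006422909316604357
vase [array([570.8, -81.3]), array([48.6, 48.9]), np.float64(49.8)] 0.22513334498304538
mug [array([459.6,  81.5]), array([75. , 92.4]), np.float64(16.7)] 0.08065082602311725
carton [array([ 498.9, -349.1]), array([152.3, 250. ]), np.float64(88.2)] 0.04797637224132224
rack 6450 [array([524.9, 430.2]), array([318.4, 287.8]), np.float64(77.2)] 0.19337243769179543
scene (225, 221) 1061 [ 510.7 -353. ] [142.2  52.2] 88.2 pca 89.8 ztop [22.8 60.6]
scene (360, 304) 1456 [566.8  51.2] [ 53.7 168. ] 85.4 pca 174.1 ztop [19.2 56. ]
scene (342, 247) 1143 [447.2 -68.6] [136.8  51.1] 57.6 pca 60.3 ztop [16.1 56.7]
rack 5988 [array([522. , 418.4]), array([296.5, 292.9]), np.float64(77.3)] 0.1924827944933395
```

View pics/crop1.png

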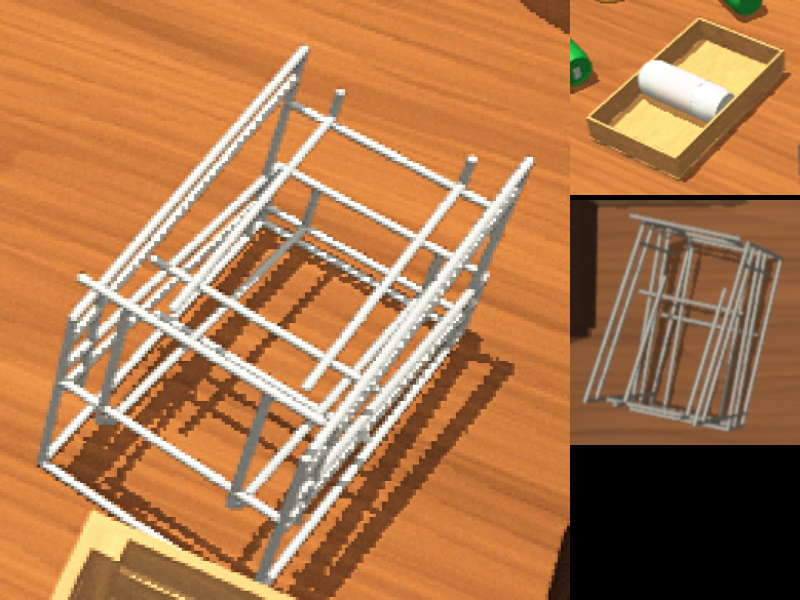

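The crop confirms that the old can is the white one lying in the carton. The rack's open drop gap is at its far end (+x world), and the front, with the end-stop posts, faces the robot. Next I fit the rack pose from the white wire points.

Run:
```python
from h import *
import itertools
allq=[]
for n,b in(("top",(165,325,35,185)),("scene",(225,410,430,610))):
    p=cv2.imread(f"pics/{n}0.png");P=cloud(n,np.load(f"{n}0.npy"))
    hsv=cv2.cvtColor(p,cv2.COLOR_BGR2HSV)
    m=np.zeros((480,640),bool);m[b[0]:b[1],b[2]:b[3]]=1
    m&=(hsv[...,1]<60)&(hsv[...,2]>110)&(P[...,2]>.03)&(P[...,2]<.2)
    q=P[m]; np.save(f"rk_{n}.npy",q)
    print(n,len(q),[np.round(x,1) for x in cv2.minAreaRect((q[:,:2]*1000).astype(np.float32))])
    hull=cv2.convexHull((q[:,:2]*1000).astype(np.float32))[:,0];print(np.round(cv2.approxPolyDP(hull,8,True)[:,0]).tolist())
    # sharpness of y' histogram vs yaw
    best=max((np.sum(np.histogram(q[:,:2]@[-np.sin(a),np.cos(a)],bins=np.arange(-1,1,.003))[0]**2.),a) for a in np.radians(np.arange(-40,40,.5)))
    a=best[1];X=q[:,:2]@[np.cos(a),np.sin(a)];Y=q[:,:2]@[-np.sin(a),np.cos(a)]
    print("yaw",np.degrees(a),"x",np.percentile(X,[.3,1,99,99.7]),"y",np.percentile(Y,[.3,1,99,99.7]))
    h,e=np.histogram(Y,bins=np.arange(Y.min(),Y.max(),.005));print([(round(float(f),3),int(k)) for k,f in zip(h,e)])
```

```text
top 3890 [array([507. , 353.7]), array([161.1, 285.6]), np.float64(77.2)]
[[662.0, 395.0], [385.0, 458.0], [353.0, 308.0], [622.0, 246.0]]
yaw -13.0 x [0.27282171 0.27392139 0.5560244  0.5567465 ] y [0.3787248  0.37937152 0.53644692 0.53710734]
[(0.378, 793), (0.383, 469), (0.388, 11), (0.393, 20), (0.398, 14), (0.403, 22), (0.408, 217), (0.413, 178), (0.418, 14), (0.423, 20), (0.428, 24), (0.433, 22), (0.438, 28), (0.443, 33), (0.448, 22), (0.453, 28), (0.458, 27), (0.463, 34), (0.468, 34), (0.473, 34), (0.478, 30), (0.483, 31), (0.488, 32), (0.493, 35), (0.498, 283), (0.503, 226), (0.508, 19), (0.513, 29), (0.518, 29), (0.523, 27), (0.528, 549), (0.533, 555)]
scene 4953 [array([538.7, 344.7]), array([158. , 358.1]), np.float64(77.2)]
[[721.0, 339.0], [665.0, 396.0], [386.0, 458.0], [350.0, 307.0], [626.0, 244.0]]
yaw -13.0 x [0.27258175 0.27507482 0.5594909  0.5602257 ] y [0.3784065  0.37898808 0.53546956 0.53575643]
[(0.378, 777), (0.383, 478), (0.388, 38), (0.393, 46), (0.398, 42), (0.403, 42), (0.408, 327), (0.413, 283), (0.418, 43), (0.423, 48), (0.428, 40), (0.433, 48), (0.438, 48), (0.443, 45), (0.448, 50), (0.453, 43), (0.458, 46), (0.463, 49), (0.468, 49), (0.473, 45), (0.478, 44), (0.483, 45), (0.488, 48), (0.493, 47), (0.498, 377), (0.503, 279), (0.508, 38), (0.513, 39), (0.518, 41), (0.523, 26), (0.528, 537)]
```

```bash
cat >> h.py <<'E'
YAW=np.radians(-12.9)
RK=np.array([.517,.3502]);RX=np.array([np.cos(YAW),np.sin(YAW)])
LOAD=RK-.06*RX; ZT=.32
def down(phi): # tool y along phi, tool z down
    y=np.array([np.cos(phi),np.sin(phi),0]);z=np.array([0,0,-1.])
    return Ro.from_matrix(np.c_[np.cross(y,z),y,z])
def best(p,phi):
    c=[]
    q0=np.array(telemetry.get_state()["joint_positions"])
    for f in(phi,phi+np.pi):
        r=down(f);q=solver.inverse_kinematics(p,r.as_quat())
        if q is not None:c.append((np.abs(np.array(q)-q0).max(),f,r,q))
    return min(c,key=lambda a:a[0])
def pick(c,axis,zc,shift=0,roll=0,h=.004,F=35):
    """axis: can axis angle; shift along axis (unit u), roll offset along closing v=u+90deg"""
    u=np.array([np.cos(axis),np.sin(axis)]);v=np.array([-u[1],u[0]])
    g=np.array(c)+shift*u+roll*v
    _,f,r,q=best([*g,ZT],axis+np.pi/2)
    env.movep([*g,ZT],r.as_quat())
    hit=env.servo_line([*g,zc-.008+h],vel=.2,guard=10)
    if hit: print("HIT",telemetry.get_state()["ee_pos"]); return
    env.command_gripper(0.3,F)
    s=telemetry.get_state();print("grip",s["width"],s["gripper_force"],s["t"])
    env.servo_line([*g,ZT],vel=.25)
    s=telemetry.get_state();print("up",s["width"],s["gripper_force"],s["wrist_force"],s["t"])
    return shift*(u@r.as_matrix()[:2,0]) # grasp offset from can centre along tool x
def pre(s):
    _,f,r,q=best([*LOAD,ZT],YAW)
    p=LOAD+s*r.as_matrix()[:2,0]
    env.movep([*p,ZT],r.as_quat()); return p
def place(p,h=.004):
    z=.164-.008+h
    print("hit1",env.servo_line([*p,z+.006],vel=.15,guard=12))
    print("hit2",env.servo_line([*p,z-.004],vel=.03,guard=4),telemetry.get_state()["ee_pos"])
E
python3 - <<'E'
from h import *
for n,c,a in(("old",(.5075,-.3505),88),("A",(.445,-.067),57),("B",(.579,.0495),175.7),("L",LOAD,77.1)):
    for z in(.03,ZT):
        print(n,z,[None if (q:=solver.inverse_kinematics([*c,z],down(np.radians(a)+k).as_quat())) is None else np.round(q,2).tolist() for k in(np.pi/2,-np.pi/2)])
s=pick((.5075,-.3505),np.radians(88),.0305)
print(s)
p=pre(s);print(p,telemetry.get_state()["t"])
for n in("top","scene"):
    im,d=cams.camera(n);cv2.imwrite(f"pics/{n}1.png",im);np.save(f"{n}1.npy",d)
a=cv2.imread("pics/scene1.png")[150:400,380:620];t=cv2.imread("pics/top1.png")[150:330,30:210]
o=np.zeros((400,800,3),np.uint8);o[:,:384]=cv2.resize(a,(384,400));o[:,400:]=cv2.resize(t,(400,400));cv2.imwrite("pics/c2.png",o)
E
```

```text
old 0.03 [[-0.79, 0.79, 1.59, -0.0, 0.76, 2.39], [-0.79, 0.79, 1.59, -0.0, 0.76, -0.75]]
old 0.32 [[-0.79, 0.43, 1.35, -0.0, 1.36, 2.39], [-0.79, 0.43, 1.35, -0.0, 1.36, -0.75]]
A 0.03 [None, [-0.4, 0.69, 2.02, -0.0, 0.44, 0.18]]
A 0.32 [None, [-0.4, 0.18, 1.73, -0.0, 1.23, 0.18]]
B 0.03 [[-0.11, 0.76, 1.68, -0.0, 0.7, 1.54], [-0.11, 0.76, 1.68, -0.0, 0.7, -1.6]]
B 0.32 [[-0.11, 0.38, 1.44, -0.0, 1.33, 1.54], [-0.11, 0.38, 1.44, -0.0, 1.33, -1.6]]
L 0.03 [[0.48, 0.77, 1.67, -0.0, 0.7, -2.44], [0.48, 0.77, 1.67, -0.0, 0.7, 0.7]]
L 0.32 [[0.48, 0.39, 1.43, -0.0, 1.33, -2.44], [0.48, 0.39, 1.43, -0.0, 1.33, 0.7]]
grip 0.5989353902707293 34.995519518852234 6.8
up 0.6003803634937507 34.99479532241821 [ 0.22061837  0.13024212 -2.63501208] 8.125
0.0
[0.45851433 0.36359501] 10.6583
```

View pics/c2.png

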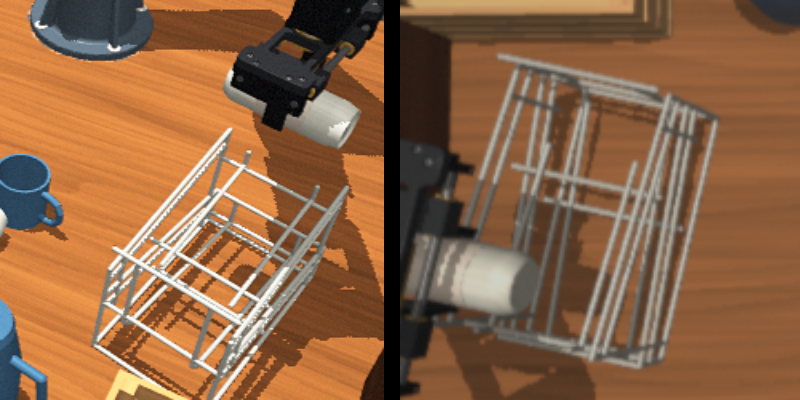

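The can is held and hangs over the top run. I check its extent along the rack's y axis from the depth before lowering.

Run:
```python
from h import *
RY=np.array([-RX[1],RX[0]])
for n in("top","scene"):
    p=cv2.imread(f"pics/{n}1.png");P=cloud(n,np.load(f"{n}1.npy"));hsv=cv2.cvtColor(p,cv2.COLOR_BGR2HSV)
    m=(P[...,2]>.27)&(P[...,2]<.36)&(hsv[...,1]<75)&(hsv[...,2]>75)&(np.hypot(P[...,0]-LOAD[0],P[...,1]-LOAD[1])<.1)
    q=P[m];d=q[:,:2]-RK
    print(n,len(q),"x",np.percentile(d@RX,[2,50,98]),"y",np.percentile(d@RY,[.5,2,50,98,99.5]),"z",np.percentile(q[:,2],[2,98]))
```

```text
top 1534 x [-0.08242314 -0.05512746 -0.03387708] y [-0.0674757  -0.06708723 -0.03745919  0.04959537  0.05710741] z [0.31360244 0.35283848]
scene 1270 x [-0.07591245 -0.03711692 -0.03012033] y [-0.06626272 -0.06311397  0.03909456  0.06602616  0.06660838] z [0.30691526 0.3510026 ]
```

The can spans y = −67 to +66.6 mm in the rack frame, so it is centred. I lower it and release.

Run:
```python
from h import *
s=telemetry.get_state();p=np.array(s["ee_pos"][:2])
place(p)
env.command_gripper(.85,20)
print(telemetry.get_state()["t"])
env.servo_line([*p,.24],vel=.15)
env.servo_line([*p,ZT],vel=.3)
print(telemetry.get_state()["t"])
for n in("top","scene"):
    im,d=cams.camera(n);cv2.imwrite(f"pics/{n}2.png",im);np.save(f"{n}2.npy",d)
print(telemetry.get_state()["t"])
o=np.zeros((400,800,3),np.uint8);a=cv2.imread("pics/scene2.png")[150:400,380:620];t=cv2.imread("pics/top2.png")[150:330,30:210]
o[:,:384]=cv2.resize(a,(384,400));o[:,400:]=cv2.resize(t,(400,400));cv2.imwrite("pics/c3.png",o)
```

```text
hit1 False
hit2 True [0.46057655 0.36328232 0.15947693]
12.95
14.0667
14.1667
```

View pics/c3.png

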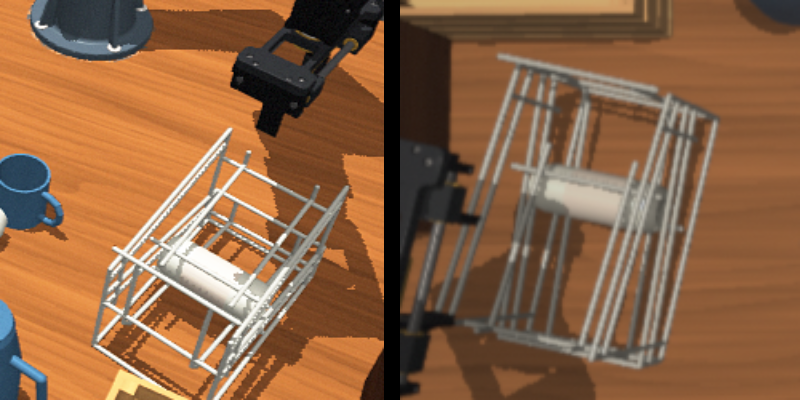

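The old can has gone down and is rolling forward on the lower run. Next is new can A, gripped off-centre and away from the vase.

```bash
cat >> h.py <<'E'
def extent(tag,p):
    RY=np.array([-RX[1],RX[0]])
    for n in("top","scene"):
        im,dd=cams.camera(n);cv2.imwrite(f"pics/{n}{tag}.png",im);np.save(f"{n}{tag}.npy",dd)
        P=cloud(n,dd);hsv=cv2.cvtColor(im,cv2.COLOR_BGR2HSV)
        D=P[...,:2]-RK
        m=(P[...,2]>.27)&(P[...,2]<.36)&(hsv[...,1]<75)&(hsv[...,2]>75)&(np.hypot(P[...,0]-LOAD[0],P[...,1]-LOAD[1])<.1)
        q=D[m];print(n,len(q),"x",np.percentile(q@RX,[2,98]),"y",np.percentile(q@RY,[.5,2,98,99.5]))
        # lower run cans: points between
        m=(P[...,2]>.055)&(P[...,2]<.11)&(hsv[...,1]<75)&(hsv[...,2]>75)&(np.abs(D@RY)<.06)&(np.abs(D@RX)<.15)
        q=D[m];h,e=np.histogram(q@RX,bins=np.arange(-.15,.15,.02));print("lower",dict(zip(np.round(e,2).tolist(),h.tolist())))
E
python3 - <<'E'
from h import *
env.command_gripper(1.0,35)
s=pick((.445,-.067),np.radians(57),.0265,shift=-.020,roll=.010,F=40)
print("s",s)
if s is not None:
    p=pre(s);print(p,telemetry.get_state()["t"]);extent(3,p)
E
```

```text
grip 0.601275102723467 39.994574189186096 18.6917
up 0.5968778919993214 39.99425947666168 [ 0.01786348 -0.08537667 -2.72853648] 20.0333
s -0.019999999999999997
[0.45404933 0.34409978] 21.5917
top 1187 x [-0.08254329 -0.03434975] y [-0.06894776 -0.06862775  0.03040894  0.03682647]
lower {-0.15: 192, -0.13: 347, -0.11: 287, -0.09: 0, -0.07: 0, -0.05: 0, -0.03: 0, -0.01: 0, 0.01: 0, 0.03: 2, 0.05: 3, 0.07: 15, 0.09: 20, 0.11: 108}
scene 1531 x [-0.07377414 -0.03010609] y [-0.0649666  -0.05754756  0.06446183  0.06499894]
lower {-0.15: 107, -0.13: 406, -0.11: 716, -0.09: 3, -0.07: 0, -0.05: 0, -0.03: 0, -0.01: 0, 0.01: 0, 0.03: 0, 0.05: 6, 0.07: 26, 0.09: 26, 0.11: 61}
```

The old can rests at the front stop (x ≈ −0.12). Can A sits 2 mm off in y, so I correct that, place it, and re-measure B and the vase.

Run:
```python
from h import *
s=telemetry.get_state();p=np.array(s["ee_pos"][:2])+.002*np.array([-RX[1],RX[0]])
place(p)
env.command_gripper(.85,20)
env.servo_line([*p,.24],vel=.15)
env.servo_line([*p,ZT],vel=.3)
im,d=cams.camera("top");cv2.imwrite("pics/top4.png",im);P=cloud("top",d)
hsv=cv2.cvtColor(im,cv2.COLOR_BGR2HSV)
w=((hsv[...,1]<75)&(hsv[...,2]>90)&(P[...,2]>.012)&(P[...,2]<.075)).astype(np.uint8)
k,lab=cv2.connectedComponents(w);l=lab[220,250];q=P[lab==l]
print(l,len(q),cv2.minAreaRect((q[:,:2]*1000).astype(np.float32)))
for lo,hi in((.15,.25),(.04,.14)):
    q=P[180:260,270:340].reshape(-1,3);q=q[(q[:,2]>lo)&(q[:,2]<hi)];print("vase",len(q),cv2.minAreaRect((q[:,:2]*1000).astype(np.float32)))
print(cams.place_of("top","vase")[:1],proj("top",[[.5708,-.0813,0]]));print(telemetry.get_state()["t"])
```

```text
hit1 False
hit2 True [0.45635386 0.34525347 0.15967637]
28 1144 ((579.769287109375, 49.790706634521484), (51.46131896972656, 134.23109436035156), 85.69898223876953)
vase 525 ((570.2734985351562, -82.06002807617188), (48.67889404296875, 49.90431594848633), 61.29659652709961)
vase 301 ((568.5065307617188, -82.60972595214844), (65.70494842529297, 72.67948913574219), 11.727689743041992)
[{'position': [300.9, 223.2], 'score': 0.74}] [[303.34915353 223.91867915]]
25.0833
```

Run:
```python
from h import *
env.command_gripper(1.0,35)
s=pick((.5797,.0497),np.radians(175.7),.0265,shift=-.020,roll=-.012,h=.005,F=40)
print("s",s)
if s is not None:
    p=pre(s);print(p,telemetry.get_state()["t"]);extent(5,p)
```

```text
grip 0.6022632061024692 39.98803496360779 29.2
up 0.6017641295809271 39.989145398139954 [ 0.62131512 -1.06777865 -2.48180237] 30.5333
s 0.02
[0.46297933 0.38309023] 31.85
top 1864 x [-0.08249544 -0.03347929] y [-0.06779254 -0.06696758  0.03527738  0.05810243]
lower {-0.15: 189, -0.13: 349, -0.11: 307, -0.09: 268, -0.07: 345, -0.05: 161, -0.03: 0, -0.01: 0, 0.01: 0, 0.03: 1, 0.05: 2, 0.07: 16, 0.09: 22, 0.11: 109}
scene 1245 x [-0.06806462 -0.02978782] y [-0.06803223 -0.06645483  0.06573483  0.06598183]
lower {-0.15: 111, -0.13: 388, -0.11: 405, -0.09: 196, -0.07: 546, -0.05: 627, -0.03: 0, -0.01: 0, 0.01: 0, 0.03: 0, 0.05: 7, 0.07: 26, 0.09: 28, 0.11: 71}
```

Two cans are queued, and the third is centred to within 1 mm over the load spot.

Run:
```python
from h import *
s=telemetry.get_state();p=np.array(s["ee_pos"][:2])+.001*np.array([-RX[1],RX[0]])
place(p,h=.005)
env.command_gripper(.85,20)
env.servo_line([*p,.24],vel=.15)
env.servo_line([*p,ZT],vel=.3)
env.pause(3)
extent(6,p)
a=cv2.imread("pics/scene6.png");cv2.imwrite("pics/fin.png",a[80:430]);print(telemetry.get_state()["t"])
```

```text
hit1 False
hit2 True [0.46552777 0.38338077 0.1605514 ]Traceback (most recent call last):
  File "<stdin>", line 8, in <module>
  File "h.py", line 52, in extent
    q=D[m];print(n,len(q),"x",np.percentile(q@RX,[2,98]),"y",np.percentile(q@RY,[.5,2,98,99.5]))
                              ~~~~~~~~~~~~~^^^^^^^^^^^^^
    return _quantile_unchecked(
        a, q, axis, out, overwrite_input, method, keepdims, weights)
    return _ureduce(a,
                    func=_quantile_ureduce_func,
    ...<5 lines>...
                    overwrite_input=overwrite_input,
                    method=method)
    r = func(a, **kwargs)
    result = _quantile(arr,
                       quantiles=q,
    ...<2 lines>...
                       out=out,
                       weights=wgt)
    slices_having_nans = np.isnan(arr[-1, ...])
                                  ~~~^^^^^^^^^
IndexError: index -1 is out of bounds for axis 0 with size 0
```

The error is only in my print of the held can, which is no longer there. I take the final picture.

Run:
```python
from h import *
im,_=cams.camera("scene");cv2.imwrite("pics/fin.png",im);print(telemetry.get_state()["t"])
```

```text
38.3417
```

View pics/fin.png

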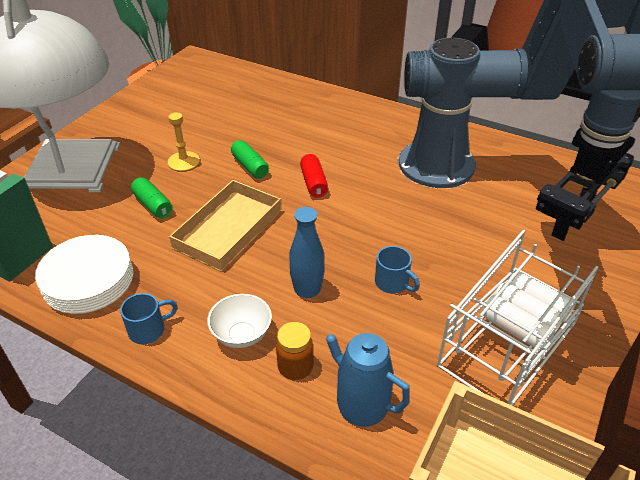

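All three cans are queued on the lower run around (530,308). The crockery stands where it was, and the gripper is clear.

```bash
python3 -c "
from station import env
print(env.sign_off())"
```

```text
the job is handed in; nothing more can be done
None
```

The job is handed in at about 38 s: all three cans are queued on the lower run, with the old can at the front stop and the two new ones behind it, and the final picture shows everything else where it was.

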